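# Layer two cheeses on the bench lift and hold the lift level

## Robot

A 6-joint arm with a two-finger parallel gripper is mounted at the origin on the work surface. World frame = base frame: x ahead of the robot, y to its left, z up, the work surface at z = 0. Lengths are in m, angles in rad, forces in N, time in s.
With the tool pointing down it reaches from about 0.35 to 0.975 m from the base axis. Payload 4.9 kg.
Tool frame: the origin (TCP) lies midway between the tips of the shut fingers; the grasp point (between the pads) lies 19 mm behind it; z points along the fingers, x is the direction in which the jaws open and shut, and the axes are right-handed (so a half turn about z gives the same grasp; the last joint's range is limited). The gripper opens to 85 mm and grips with 20 to 120 N. Pads are 22 mm wide; open, the fingers measure 114 mm over their backs; the gripper's body (76 mm by 85 mm) begins 54 mm behind the grasp point. The pads swing forward as they close: fully open they stand 13 mm farther back than shut.
Start: joints at [-1.244, 0.053, 1.613, -0, 1.476, -0.119], TCP at [0.269, -0.564, 0.231] pointing down, gripper open.
Joint ranges: [-3.01, 3.01], [-1.01, 2.22], [0.06, 2.58], [-1.02, 4.17], [0.09, 2.62], [-3.14, 3.14]. Speed limits (rad/s): [2.57, 2.57, 3.14, 3.14, 3.14, 3.14].

## Interface

Orientations are given as a rotation vector (axis times angle).
In Python, from station import ctrl gives the robot as it stands.
- The arm moves only by the tool step_arm, never from a script. Its argument "increments" is text: rows parted by semicolons, each of 6 numbers parted by spaces: the shift along the tool's x, y, z as a fraction of full scale, then the turn, a rotation vector about the tool's x, y, z as a fraction of full scale. In form: x y z rx ry rz; .... A call has 1 to 12 rows; each row shifts and turns the commanded pose from where the row before left it, along the tool's axes as they then stand; what a row does not reach is not made up. Full scale, the value 1, is 0.025 m for a shift and 0.1 rad for a turn. A row lasts 1/12 s, in which the tool goes at most 41.7 mm and 7.16 degrees, less where a joint would pass 70% of its speed; a pose out of reach is approached as far as the arm can. A call with a number of a shift or a turn outside -1 to 1 is refused whole. A call with a gripper value outside its range is refused whole. "fingers" is the opening, from -1 (shut) to 1 (fully open), so that 0 is half open, set as the call begins (left out, the last holds). The fingers move at their own pace and stop on an object; "newtons" is the grip in N (left out, the last holds). Time passes only in rows, so rows that do not move let the fingers close. It gives the time, the measured TCP pose, the force and the opening at its end, in the units of the state.
- ctrl.get_obs(): the state, without advancing time (a new reading comes with each control period).
- ctrl.get_image(name): name is "side" or "top" or "wrist"; returns a dict with "pixels" (384x512x3 uint8, red, green, blue), "intrinsics" (3x3 intrinsics, pixels), "distortion" ([k1, k2, p1, p2, k3] as OpenCV has them; the pictures are not rectified), "eye" and "orientation" of the camera in the world. Camera axes: x right, y down, z forward; pixel columns grow to the right and rows downward; lengths in m; the calibration is good to about 2 mm. A picture is of the moment at which its call begins. There is no depth.
- ctrl.finish_job(): hands the job in, once; it reports no verdict.
The state is a dict: "t": time; "q": joint angles; "dq": joint speeds; "effort": joint torques, N m; "tool_pos": TCP position; "tool_rot": TCP orientation; "contact_force": force on the tool from outside, world axes, zero at the start; "wrist_torque": the same for the moment, N m; "opening": finger opening in m.
Only numpy, scipy, OpenCV 4.12 (cv2) and the standard library are available. Lean on these libraries where they do the work, as an engineer would, in place of code of your own. Each camera call takes 0.05 s, during which the arm holds its last target.

## Task

Get the stack on the bench lift ready to slide onto the ripening board: lay the wooden separator flat and centred on the big yellow cheese on the lift platform, then set the small green herb cheese upright in the middle of the separator, and let go of both. Then push the red spring handle of the lift straight down about 28 mm of its 40 mm travel, so that the platform comes up level with the ripening board, and finish while still holding it pressed there with the gripper fingers (do not release it). Do not shift the small plain yellow cheese or the cheese on the ripening board.

Things in the scene. Friction and masses are not known exactly. Their poses are not given: they have to be found in the camera images.
- lift: The bench lift, fixed to the table: steel base 180 (x) x 340 (y) mm, 46 mm high. Origin on the table; x points away from the robot, y to the left (its yaw varies). Platform centre at (0, +85) mm, red handle axis at (0, -100) mm, oak ripening board 170 x 160 mm at (+175, +85) mm, top 73 mm above the table, directly behind the platform.
- platform_top (a point): Centre of the top of the lift platform (150 mm square aluminium with a black rubber pad). At rest 59 mm above the table, 14 mm below the ripening board; it rises 0.5 mm for each mm the handle is pressed.
- board_top (a point): Centre of the top face of the fixed oak ripening board, 73 mm above the table.
- handle_top (a point): Centre of the flat top of the red mushroom handle (60 mm diameter, 18 mm thick, on a 22 mm steel stem with a green band); 150 mm above the table at rest. It moves only straight down, by up to 40 mm, and springs back when released. Push it down on its top.
- handle (a joint): How far the red handle is pressed, m: 0 at rest (up), 0.040 at the bottom stop; 0.028 makes the platform level with the ripening board. With the stack loaded it pushes back with about 8 N at first touch, rising by about 0.25 N per mm to about 15 N at 28 mm.
- big_mid (a point): Centre (half-way up) of the big yellow cheese standing loose on the lift platform: wheel 130 mm diameter, 60 mm high, 0.75 kg, flat top about 108 mm across.
- slat_mid (a point): Centre (half-way up) of the wooden separator, a pale flat board 116 (its x) x 60 (its y) x 10 mm with two thin dark lines along its top, lying flat on the table. About 40 g. Grasp it across its 60 mm width.
- herb_mid (a point): Centre (half-way up) of the small green herb-speckled cheese: wheel 68 mm diameter, 42 mm high, rounded edges, about 160 g, standing flat on the table; its z axis is up.
- plain_mid (a point): Centre (half-way up) of the small plain yellow cheese, same size as the green one, on the table; leave it alone.
- ripe_mid (a point): Centre (half-way up) of the amber cheese, 120 mm diameter, 56 mm high, on the ripening board behind the platform; leave it alone.
There are look-alikes about, which are no part of the job. Of the things that look like the part that bears herb_mid, the largest one is meant.

How it is judged:
By the outcome, as a careful person would: the job done as asked, in the order asked, and still so for the second after the job is handed in, while the arm keeps its last pose, push and grip.
It also fails if it takes over 72 s, if anything falls off the work surface, if the arm or the gripper's body presses on something with over 40 N, if the wrist force passes 120 N, or if a joint passes its speed limit or range.

## Working session

There is one attempt and no reset: what is moved stays moved. The work goes in short steps, Python scripts to look and compute and a tool call to move; the robot and the scene stay as the last step left them, time stands still between calls to the robot, and variables do not carry over. Pictures are saved under pics/ and viewed, and the job is handed in when it is done.

Besides the shell and the picture viewer there is one more tool, called after "Emit:" as name(argument=value, ...), one argument or row to a line, values as JSON. step_arm: Moves the arm, as the interface text tells. Shift numbers are shares of 0.025 m and turn numbers shares of 0.1 rad, none past 1 either way. Its arguments: {"type":"object","properties":{"increments":{"type":"string"},"fingers":{"type":"number"},"newtons":{"type":"number"}},"required":["increments"]}

```bash
ls; mkdir -p pics; cat > h.py <<'E'
import numpy as np, cv2, pickle
from scipy.spatial.transform import Rotation as R
def snap(ctrl,name,fn):
    d=ctrl.get_image(name); cv2.imwrite('pics/%s.png'%fn,cv2.cvtColor(np.asarray(d['pixels']),cv2.COLOR_RGB2BGR))
    pickle.dump(d,open('pics/%s.pkl'%fn,'wb')); return d
def load(fn): return pickle.load(open('pics/%s.pkl'%fn,'rb'))
def rot(d):
    o=np.asarray(d['orientation'],float)
    if o.shape==(3,3): return o
    return R.from_rotvec(o).as_matrix() if o.size==3 else R.from_quat(o).as_matrix()
def ray(d,uv):
    p=cv2.undistortPoints(np.array(uv,float).reshape(-1,1,2),np.array(d['intrinsics']),np.array(d['distortion'])).reshape(-1,2)
    v=np.c_[p,np.ones(len(p))]@rot(d).T
    return np.array(d['eye']),v
def onz(d,uv,z):
    e,v=ray(d,uv); return e+v*((z-e[2])/v[:,2])[:,None]
def proj(d,P):
    r=rot(d); rv=cv2.Rodrigues(r.T)[0]; t=-r.T@np.array(d['eye'])
    return cv2.projectPoints(np.array(P,float).reshape(-1,1,3),rv,t,np.array(d['intrinsics']),np.array(d['distortion']))[0].reshape(-1,2)
E
python3 - <<'E'
from station import ctrl
from h import *
for n in ('side','top','wrist'):
    d=snap(ctrl,n,n+'0'); print(n,d['eye'],d['orientation'],d['distortion'],d['intrinsics'])
print(ctrl.get_obs())
E
```

```text
pics
side [0.31913659 0.95569749 0.8329421 ] [-0.31653442  2.69501528 -1.40306129] [0.00782758 0.         0.         0.         0.        ] [[476.12988982   0.         248.94728755]
 [  0.         476.12988982 190.93359529]
 [  0.           0.           1.        ]]
top [ 0.35098848 -0.03547462  1.02905506] [-2.12490502  2.13103728 -0.21204754] [-0.10537676  0.          0.          0.          0.        ] [[394.84011157   0.         257.88847909]
 [  0.         394.84011157 198.28534233]
 [  0.           0.           1.        ]]
wrist [ 0.34288804 -0.52898508  0.3726686 ] [ 2.41631396 -1.52322349 -0.25233058] [-0.04526634  0.          0.          0.          0.        ] [[265.52354676   0.         254.85667209]
 [  0.         265.52354676 188.35067594]
 [  0.           0.           1.        ]]
{'t': 0.15, 'q': array([-1.24399774e+00,  5.32431743e-02,  1.61402078e+00, -1.31076566e-05,
        1.47597432e+00, -1.18936450e-01]), 'dq': array([-0.0011563 , -0.00180963, -0.00333777,  0.00058396, -0.00022304,
       -0.00147522]), 'effort': array([ 4.59077874e-04, -3.94244313e+01, -3.70721376e+01, -1.29785708e-04,
        4.71532127e-03,  1.59940430e-05]), 'tool_pos': array([ 0.26932271, -0.56344319,  0.23029669]), 'tool_rot': array([-2.65663103e+00,  1.67495173e+00,  2.01983178e-03]), 'contact_force': array([0.38742986, 0.31539466, 0.59760247]), 'wrist_torque': array([-0.02941198,  0.0065649 ,  0.00807208]), 'opening': 0.08533671595349074}
```

View pics/top0.png

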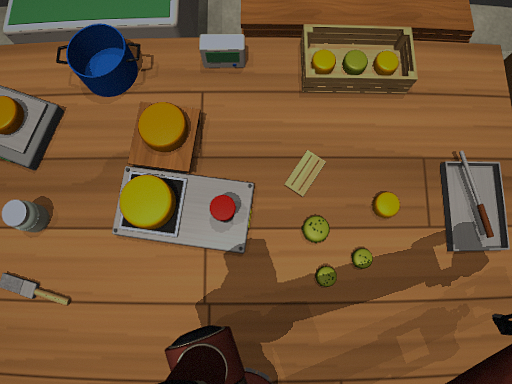

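View pics/side0.png

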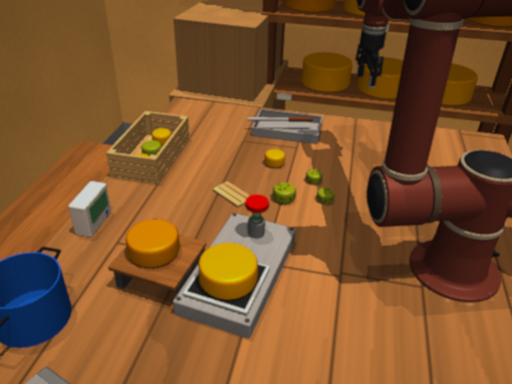

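View pics/wrist0.png

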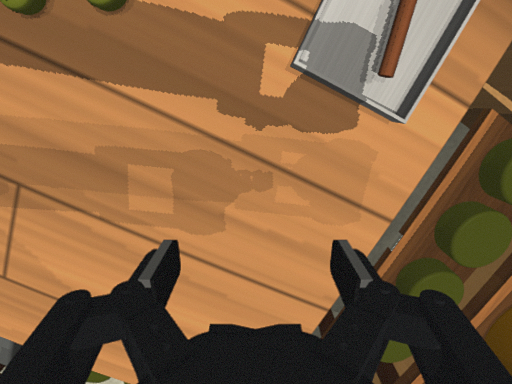

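The top view shows the lift (platform with big cheese at about (147,201), handle at (222,208)), the separator at (305,173) and the plain cheese at (387,205). There are three herb-speckled candidates, at (316,229), (362,258) and (327,275), plus a plain green cheese in the crate at (355,62). The one at (316,229) looks largest, so I'll confirm it in a crop and measure.

```bash
python3 - <<'E'
from h import *
d=load('top0'); im=cv2.cvtColor(np.asarray(d['pixels']),cv2.COLOR_RGB2BGR)
cv2.imwrite('pics/crop0.png',cv2.resize(im[140:300,270:420],None,fx=4,fy=3.7,interpolation=cv2.INTER_CUBIC))
cv2.imwrite('pics/crop1.png',cv2.resize(im[90:260,100:265],None,fx=4,fy=3.5,interpolation=cv2.INTER_CUBIC))
for n in('top0','side0'):
  d=load(n); im=cv2.cvtColor(np.asarray(d['pixels']),cv2.COLOR_RGB2BGR)
  hsv=cv2.cvtColor(im,cv2.COLOR_BGR2HSV)
  for nm,lo,hi,z in(('green',(29,90,50),(50,255,255),.03),('yellow',(20,200,120),(29,255,255),.03),('red',(0,200,100),(6,255,255),.15),('red2',(174,200,100),(180,255,255),.15),('slat',(18,60,120),(30,170,255),.01)):
    m=cv2.inRange(hsv,lo,hi); m=cv2.morphologyEx(m,cv2.MORPH_CLOSE,np.ones((3,3)))
    for c in cv2.findContours(m,cv2.RETR_EXTERNAL,cv2.CHAIN_APPROX_NONE)[0]:
      a=cv2.contourArea(c)
      if a<60: continue
      r=cv2.minAreaRect(c)
      print(n,nm,a,np.round(r[0],1),np.round(r[1],1),round(r[2]),onz(d,[r[0]],z)[0].round(4))
E
```

```text
top0 green 265.0 [326. 276.] [18. 18.] 90 [ 0.3422 -0.2168  0.03  ]
top0 green 263.0 [362. 258.] [18.4 18.4] 45 [ 0.3861 -0.3103  0.03  ]
top0 green 492.5 [315.7 228.6] [25.  25.5] 27 [ 0.4617 -0.1941  0.03  ]
top0 green 91.0 [385.  207.5] [11. 12.] 90 [ 0.5156 -0.3777  0.03  ]
top0 green 1284.0 [145.9 204.9] [36.8 45.9] 71 [0.5238 0.2422 0.03  ]
top0 green 204.5 [302.4 166.1] [10.  32.4] 34 [ 0.6264 -0.1642  0.03  ]
top0 green 380.5 [356.1  59.6] [22.2 25.5] 50 [ 0.9394 -0.3265  0.03  ]
top0 yellow 407.0 [387.5 203.5] [23. 23.] 90 [ 0.5262 -0.3851  0.03  ]
top0 yellow 1993.0 [145.  200.5] [51. 50.] 90 [0.5354 0.2452 0.03  ]
top0 yellow 1444.0 [160.5 123.5] [41.6 45.2] 63 [0.7462 0.2145 0.03  ]
top0 yellow 312.0 [  6.5 112. ] [30. 13.] 90 [0.7899 0.6619 0.03  ]
top0 yellow 303.5 [387.5  60. ] [18. 21.] 90 [ 0.9409 -0.4177  0.03  ]
top0 yellow 316.5 [323.5  59. ] [18. 21.] 90 [ 0.9395 -0.2333  0.03  ]
top0 red 459.5 [222.3 207.3] [24.7 24. ] 45 [0.4974 0.0349 0.15  ]
top0 slat 122.5 [ 50.1 296.8] [34.8  4.7] 18 [0.2856 0.4921 0.01  ]
top0 slat 826.5 [304.7 172.5] [22.2 42.2] 34 [ 0.61
[... 165 characters left out ...]
ide0 green 323.0 [284.  192.5] [19. 20.] 90 [ 0.4574 -0.1787  0.03  ]
side0 green 145.0 [314.  176.5] [13. 14.] 90 [ 0.3816 -0.286   0.03  ]
side0 green 173.5 [151.  147.5] [13. 18.] 90 [ 0.9319 -0.3259  0.03  ]
side0 yellow 1719.5 [227.5 262.5] [39. 57.] 90 [0.5419 0.1444 0.03  ]
side0 yellow 144.5 [275. 154.] [10. 18.] 90 [ 0.5223 -0.3891  0.03  ]
side0 yellow 153.5 [161. 136.] [16. 18.] 90 [ 0.9292 -0.4092  0.03  ]
side0 red 301.0 [257. 203.] [18. 22.] 90 [0.4927 0.0503 0.15  ]
side0 slat 334.5 [230.2 192.4] [33.1 15. ] 36 [ 0.617  -0.1677  0.01  ]
side0 slat 82.5 [484.7 171.1] [54.5 13.9] 30 [-0.1518 -0.4876  0.01  ]
side0 slat 443.5 [148.3 135.7] [41.7 79.4] 42 [ 0.9888 -0.4338  0.01  ]
```

View pics/crop0.png

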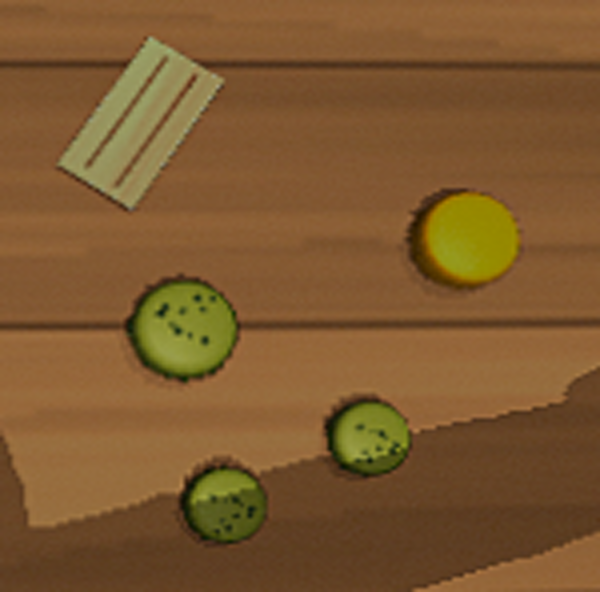

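View pics/crop1.png

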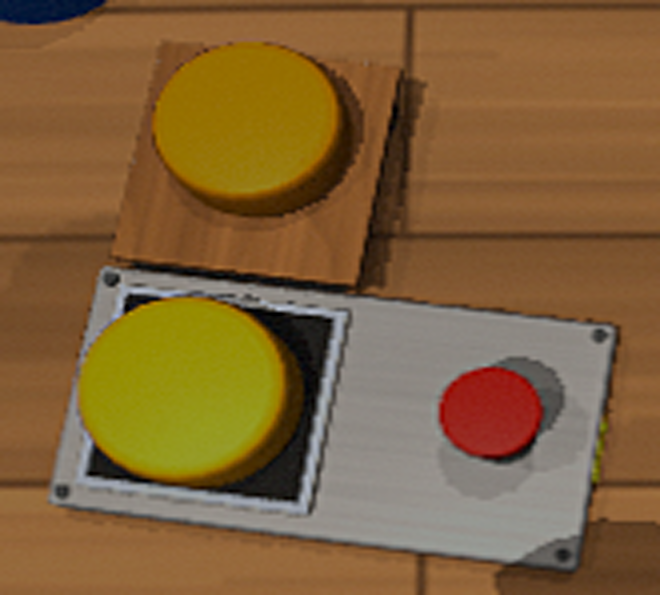

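Confirmed: the speckled cheese at (316,229) is about 25 px wide and the other two speckled ones about 18 px. That makes it the largest, so it is the herb cheese. Next I'll measure precisely.

```bash
cat >> h.py <<'E'
def blob(d,lo,hi,near,k=3):
    hsv=cv2.cvtColor(np.asarray(d['pixels']),cv2.COLOR_RGB2HSV)
    m=cv2.inRange(hsv,lo,hi); m=cv2.morphologyEx(m,cv2.MORPH_CLOSE,np.ones((k,k)))
    cs=[c for c in cv2.findContours(m,cv2.RETR_EXTERNAL,cv2.CHAIN_APPROX_NONE)[0] if cv2.contourArea(c)>60]
    return min(cs,key=lambda c:np.hypot(*(np.array(cv2.minAreaRect(c)[0])-near)))
def tri(l):
    A=np.zeros((3,3));b=np.zeros(3)
    for d,uv in l:
        e,v=ray(d,[uv]);v=v[0]/np.linalg.norm(v[0]);M=np.eye(3)-np.outer(v,v);A+=M;b+=M@e
    return np.linalg.solve(A,b)
E
python3 - <<'E'
from h import *
T,S=load('top0'),load('side0')
def both(nm,lo,hi,a,b,z):
    ca,cb=blob(T,lo,hi,a),blob(S,lo,hi,b)
    pa,pb=cv2.fitEllipse(ca),cv2.fitEllipse(cb)
    print(nm,np.round(pa[:2],1).tolist(),np.round(pb[:2],1).tolist(),'top',onz(T,[pa[0]],z)[0].round(4),'side',onz(S,[pb[0]],z)[0].round(4),'tri',tri([(T,pa[0]),(S,pb[0])]).round(4))
both('big',(17,120,40),(50,255,255),(147,201),(228,270),.089)
both('herb',(25,80,30),(55,255,255),(316,229),(284,193),.021)
both('red',(0,180,60),(7,255,255),(222,208),(257,203),.142)
both('slat',(17,50,90),(35,170,255),(305,173),(230,193),.007)
c=blob(T,(17,50,90),(35,170,255),(305,173)); r=cv2.boxPoints(cv2.minAreaRect(c))
w=onz(T,r,.01); print(w.round(4)); e=np.diff(np.r_[w,w[:1]],axis=0); print(np.linalg.norm(e,axis=1), np.degrees(np.arctan2(e[:,1],e[:,0])))
# lift screws top face z=.046
px=[(127.6,169.5),(250,185.5),(115.5,230.5),(240.7,248.5)]
w=onz(T,px,.046);print(w.round(4), w.mean(0)); e=w[0]-w[1]; print(np.degrees(np.arctan2(-e[0],e[1])))
from scipy.spatial.transform import Rotation as R
print(R.from_rotvec([-2.65663103e+00,  1.67495173e+00,  2.01983178e-03]).as_matrix().round(3))
E
```

```text
big [[147.0, 201.6], [53.1, 55.6]] [[227.6, 270.8], [57.7, 60.8]] top [0.5218 0.2234 0.089 ] side [0.5187 0.229  0.089 ] tri [0.5212 0.2245 0.0845]
herb [[315.4, 228.7], [25.7, 25.9]] [[283.7, 192.7], [20.9, 21.5]] top [ 0.4625 -0.1948  0.021 ] side [ 0.4596 -0.1902  0.021 ] tri [ 0.4616 -0.1954  0.0174]
red [[222.3, 207.4], [24.6, 24.8]] [[256.9, 203.0], [18.3, 23.2]] top [0.4985 0.0355 0.142 ] side [0.495  0.0398 0.142 ] tri [0.4974 0.0356 0.139 ]
slat [[304.6, 172.8], [25.3, 51.0]] [[230.8, 192.9], [17.0, 35.4]] top [ 0.6141 -0.1726  0.007 ] side [ 0.616  -0.1696  0.007 ] tri [ 0.6158 -0.1729  0.0044]
[[ 0.5837 -0.1153  0.01  ]
 [ 0.6809 -0.1803  0.01  ]
 [ 0.6452 -0.2311  0.01  ]
 [ 0.5491 -0.1653  0.01  ]]
[0.11700168 0.0620779  0.11641181 0.06080504] [ -33.77266698 -125.15833142  145.60646528   55.37503381]
[[ 0.6142  0.2908  0.046 ]
 [ 0.5708 -0.0268  0.046 ]
 [ 0.4556  0.3128  0.046 ]
 [ 0.411  -0.0037  0.046 ]] [0.51290986 0.14327106 0.046     ]
-7.777802795173294
[[ 0.431 -0.902 -0.001]
 [-0.902 -0.431  0.002]
 [-0.002 -0.    -1.   ]]
```

Emit:
step_arm(
  increments="-0.4 -0.96 0 0 0 0;-0.4 -0.96 0 0 0 0;-0.4 -0.96 0 0 0 0;-0.4 -0.96 0 0 0 0;-0.4 -0.96 0 0 0 0;-0.4 -0.96 0 0 0 0;-0.4 -0.96 0 0 0 0;-0.4 -0.96 0 0 0 0;-0.4 -0.96 0 0 0 0;-0.4 -0.96 0 0 0 0;-0.4 -0.96 0 0 0 0;-0.4 -0.96 0 0 0 0",
  fingers=1,
  newtons=40,
)

```text
t: 1.15
tool_pos: [0.4781, -0.3302, 0.2309]
tool_rot: [-2.657, 1.675, 0.001]
contact_force: [0.0, 0.3, -0.9]
opening: 0.0853
```

Emit:
step_arm(
  increments="-0.4 -0.96 0 0 0 0;-0.4 -0.96 0 0 0 0;-0.4 -0.96 0 0 0 0;-0.4 -0.96 0 0 0 0;-0.4 -0.96 0 0 0 0;-0.4 -0.96 0 0 0 0;-0.4 -0.96 0 0 0 0;-0.4 -0.96 0 0 0 0;0 0 0 0 0 -1;0 0 0 0 0 -1;0 0 0 0 0 -1;0 0 0 0 0 -1",
)

```text
t: 2.15
tool_pos: [0.6162, -0.1761, 0.2306]
tool_rot: [-2.94, 1.106, 0.002]
contact_force: [-0.2, -0.1, -0.1]
opening: 0.0853
```

Emit:
step_arm(
  increments="0 0 0 0 0 -1;0 0 0 0 0 -1;0 0 0 0 0 -1;0 0 0 0 0 -1;0 0 0 0 0 -1;0 0 0 0 0 -1;0 0 0 0 0 -1;0 0 0 0 0 -1;0 0 0 0 0 -1;0 0 0 0 0 -1;0 0 0 0 0 -1;0 0 0 0 0 -1",
)

```text
t: 3.15
tool_pos: [0.6161, -0.1764, 0.2308]
tool_rot: [-3.051, -0.747, 0.001]
contact_force: [-0.0, -0.9, 0.3]
opening: 0.0856
```

Emit:
step_arm(
  increments="0 0 0 0 0 -1;0 0 0 0 0 -1;0 0 0 0 0 -1;0 0 0 0 0 -1;0 0 0 0 0 -1;0 0 0 0 0 0;0 0 0 0 0 0",
)

```text
t: 3.73
tool_pos: [0.6162, -0.1764, 0.2309]
tool_rot: [-2.777, -1.468, 0.001]
contact_force: [0.0, -0.8, -0.6]
opening: 0.0855
```

```bash
cat >> h.py <<'E'
def st(ctrl):
    o=ctrl.get_obs(); M=R.from_rotvec(o['tool_rot']).as_matrix()
    print('t',round(o['t'],2),'pos',o['tool_pos'].round(4),'xang',round(np.degrees(np.arctan2(M[1,0],M[0,0])),2),'z',M[:,2].round(4),'F',o['contact_force'].round(1),'open',round(o['opening'],4),'q',o['q'].round(2))
    return o,M
def togo(ctrl,p,ang):
    o,M=st(ctrl); print('togo units',((M.T@(np.array(p)-o['tool_pos']))/.025).round(3))
    a=np.degrees(np.arctan2(M[1,0],M[0,0])); da=(ang-a+90)%180-90
    print('rz units',round(-np.radians(da)/.1,3))
E
python3 - <<'E'
from station import ctrl
from h import *
snap(ctrl,'wrist','wrist1'); togo(ctrl,(.615,-.172,.23),55.4)
E
```

```text
t 3.78 pos [ 0.6162 -0.1764  0.231 ] xang 55.73 z [-5.e-04  2.e-04 -1.e+00] F [-0.2 -0.8 -0. ] open 0.0853 q [-0.39  0.09  1.57 -0.    1.48 -1.37]
togo units [ 0.12  -0.138  0.039]
rz units 0.057
```

View pics/wrist1.png

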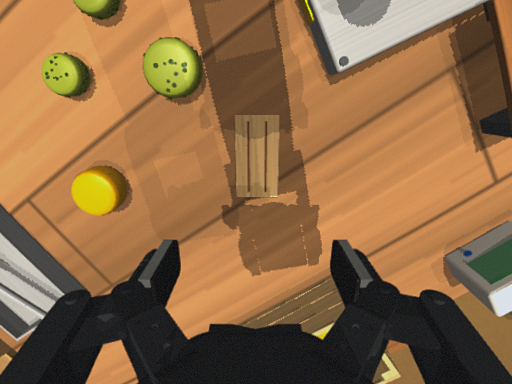

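The wrist view shows the separator at about (257,156), aligned with the jaws, and the herb cheese at (172,67). Refining both.

```bash
python3 - <<'E'
from station import ctrl
from h import *
d=load('wrist1')
c=blob(d,(14,50,90),(35,150,255),(257,156)); r=cv2.minAreaRect(c);print(r)
w=onz(d,cv2.boxPoints(r),.01);print(w.round(4),w.mean(0)); e=np.diff(np.r_[w,w[:1]],axis=0); print(np.linalg.norm(e,axis=1), np.degrees(np.arctan2(e[:,1],e[:,0])))
h=cv2.fitEllipse(blob(d,(28,80,30),(55,255,255),(172,67)));print(h, onz(d,[h[0]],.021))
E
```

```text
((257.6462097167969, 171.24386596679688), (548.729248046875, 348.876953125), 6.359659671783447)
[[ 0.548  -0.792   0.01  ]
 [ 0.2445 -0.2917  0.01  ]
 [ 0.6826  0.2379  0.01  ]
 [ 1.291   0.0109  0.01  ]] [ 0.6915133  -0.20873986  0.01      ]
[0.58517426 0.68731141 0.64931212 1.09397842] [ 121.23906655   50.40157551  -20.45785128 -132.77734298]
((172.0157928466797, 67.44741821289062), (55.337310791015625, 61.924686431884766), 142.2366943359375) [[ 0.45832328 -0.19370321  0.021     ]]
```

```bash
python3 - <<'E'
from h import *
d=load('wrist1'); im=np.asarray(d['pixels'])
cv2.imwrite('pics/c1.png',cv2.cvtColor(cv2.resize(im[100:210,215:300],None,fx=5,fy=5,interpolation=cv2.INTER_CUBIC),cv2.COLOR_RGB2BGR))
w=onz(d,[(236,115.5),(279,115.5),(278.5,197.5),(236,197.5)],.01);print(w.round(4),w.mean(0)); e=np.diff(np.r_[w,w[:1]],axis=0); print(np.linalg.norm(e,axis=1), np.degrees(np.arctan2(e[:,1],e[:,0])))
E
```

```text
[[ 0.55   -0.1632  0.01  ]
 [ 0.5822 -0.1161  0.01  ]
 [ 0.6794 -0.1794  0.01  ]
 [ 0.6445 -0.2307  0.01  ]] [ 0.6140222  -0.17233952  0.01      ]
[0.05704033 0.11606619 0.06209931 0.11606998] [  55.72318525  -33.04975885 -124.27508466  144.4527295 ]
```

View pics/c1.png

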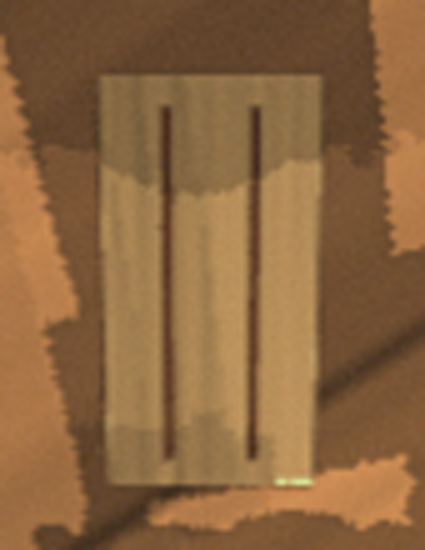

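Emit:
step_arm(
  increments="0.1 -0.17 1 0 0 0;0 0 1 0 0 0;0 0 1 0 0 0;0 0 1 0 0 0;0 0 1 0 0 0;0 0 1 0 0 0;0 0 1 0 0 0;0 0 0.8 0 0 0;0 0 0.6 0 0 0;0 0 0.4 0 0 0;0 0 0.3 0 0 0;0 0 0 0 0 0",
)

```text
t: 4.78
tool_pos: [0.6135, -0.1718, 0.0025]
tool_rot: [-2.775, -1.47, 0.002]
contact_force: [-0.3, -0.2, -0.1]
opening: 0.0853
```

```bash
python3 - <<'E'
from station import ctrl
from h import *
snap(ctrl,'wrist','wrist2'); togo(ctrl,(.614,-.172,-.002),55.6)
E
```

```text
t 4.83 pos [ 0.6143 -0.172   0.0037] xang 55.85 z [-3.e-04  1.e-04 -1.e+00] F [ 0.5 -0.   0.5] open 0.085 q [-0.39  0.32  1.72 -0.    1.1  -1.36]
togo units [-0.005 -0.01   0.229]
rz units 0.043
```

View pics/wrist2.png

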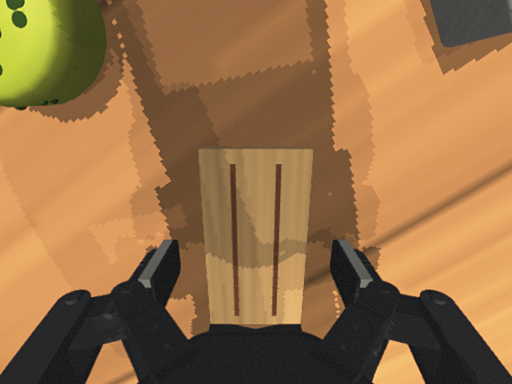

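The separator sits centred between the fingers. Lowering the last bit and closing.

Emit:
step_arm(
  increments="0 0 0.22 0 0 0;0 0 0 0 0 0;0 0 0 0 0 0",
)

```text
t: 5.08
tool_pos: [0.6147, -0.1722, -0.001]
tool_rot: [2.775, 1.471, 0.001]
contact_force: [0.3, -1.2, -0.0]
opening: 0.0855
```

Emit:
step_arm(
  increments="0 0 0 0 0 0;0 0 0 0 0 0;0 0 0 0 0 0;0 0 0 0 0 0;0 0 0 0 0 0;0 0 0 0 0 0;0 0 0 0 0 0;0 0 0 0 0 0",
  fingers=-0.1,
  newtons=30,
)

```text
t: 5.75
tool_pos: [0.6148, -0.1723, -0.0009]
tool_rot: [2.775, 1.471, 0.001]
contact_force: [-1.6, -0.9, 5.7]
opening: 0.0586
```

```bash
python3 - <<'E'
from station import ctrl
from h import *
snap(ctrl,'wrist','wrist3'); st(ctrl)
E
```

```text
t 5.8 pos [ 0.6148 -0.1723 -0.0009] xang 55.86 z [ 1.2e-03 -5.0e-04 -1.0e+00] F [-1.   0.   5.1] open 0.0587 q [-0.39  0.32  1.72  0.    1.09 -1.36]
```

View pics/wrist3.png

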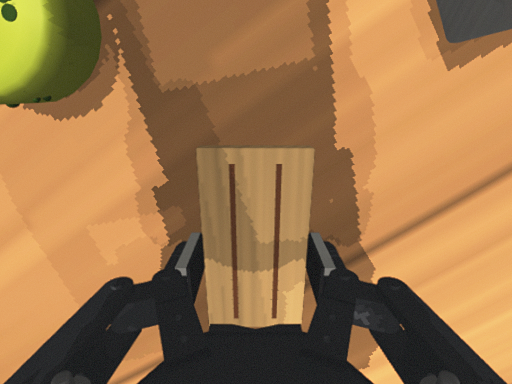

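Gripped at 58.7 mm. Lifting and moving towards the lift.

Emit:
step_arm(
  increments="0 0 -0.3 0 0 0;0 0 -0.6 0 0 0;0 0 -1 0 0 0;0 0 -1 0 0 0;0 0 -1 0 0 0;0 0 -1 0 0 0;0 0 -1 0 0 0;0 0 -1 0 0 0;0 0 -1 0 0 0;0 0 -1 0 0 0;0 0 -0.8 0 0 0;0 0 -0.3 0 0 0",
)

```text
t: 6.8
tool_pos: [0.6154, -0.1725, 0.2536]
tool_rot: [2.771, 1.469, 0.007]
contact_force: [0.1, -0.0, 0.5]
opening: 0.0587
```

Emit:
step_arm(
  increments="0.85 -0.6 0 0 0 0;0.85 -0.6 0 0 0 0;0.85 -0.6 0 0 0 0;0.85 -0.6 0 0 0 0;0.85 -0.6 0 0 0 0;0.85 -0.6 0 0 0 0;0.85 -0.6 0 0 0 0;0.85 -0.6 0 0 0 0;0.85 -0.6 0 0 0 0;0.85 -0.6 0 0 0 0;0.85 -0.6 0 0 0 0;0.85 -0.6 0 0 0 0",
)

```text
t: 7.8
tool_pos: [0.6075, 0.1413, 0.2475]
tool_rot: [-2.775, -1.471, 0.002]
contact_force: [-0.1, -1.2, -1.2]
opening: 0.0588
```

Emit:
step_arm(
  increments="0 0 0 0 0 -1;0 0 0 0 0 -1;0 0 0 0 0 -1;0 0 0 0 0 -1;0 0 0 0 0 -0.6;0 0 0 0 0 0;0 0 0 0 0 0",
)

```text
t: 8.38
tool_pos: [0.6078, 0.14, 0.2476]
tool_rot: [-2.368, -2.063, 0.002]
contact_force: [-0.5, 0.5, 0.1]
opening: 0.059
```

```bash
python3 - <<'E'
from station import ctrl
from h import *
snap(ctrl,'wrist','wrist4'); togo(ctrl,(.5205,.226,.23),82.2)
E
```

```text
t 8.43 pos [0.608  0.14   0.2478] xang 82.13 z [-9.e-04 -1.e-04 -1.e+00] F [ 0.4 -0.3 -0.9] open 0.0589 q [ 0.11  0.04  1.6   0.    1.5  -1.33]
togo units [ 2.929 -3.936  0.716]
rz units -0.012
```

View pics/wrist4.png

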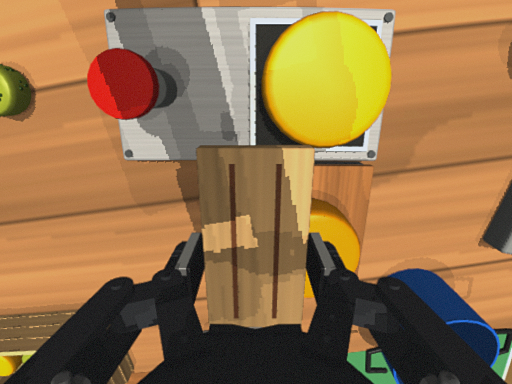

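The view shows the full big cheese at about (327,78), the handle at (123,84) and the four lift screws. Measuring from this.

```bash
python3 - <<'E'
from h import *
d=load('wrist4')
b=cv2.fitEllipse(blob(d,(20,150,60),(40,255,255),(327,78)));print(b, onz(d,[b[0]],.089))
hsv=cv2.cvtColor(np.asarray(d['pixels']),cv2.COLOR_RGB2HSV)
r=cv2.fitEllipse(blob(d,(0,180,60),(7,255,255),(123,84)));print(r, onz(d,[r[0]],.142))
w=onz(d,[(110,17),(389,18),(128,155),(372,155)],.046);m=w.mean(0);print(w.round(4),m); e=w[1]-w[0]+w[3]-w[2];y=np.arctan2(-e[0],e[1]);print(np.degrees(y))
c,s=np.cos(y),np.sin(y)
print('platform',m[0]-s*.085,m[1]+c*.085,'handle',m[0]+s*.1,m[1]-c*.1)
print('proj check slat end',proj(d,[(.608,.14,.25)]))
E
```

```text
((326.55902099609375, 79.04598236083984), (125.1962661743164, 135.8539581298828), 29.303348541259766) [[0.51505582 0.22860571 0.089     ]]
((121.90721130371094, 83.57552337646484), (65.37154388427734, 74.07489013671875), 131.58786010742188) [[0.49516885 0.03561496 0.142     ]]
[[ 0.4099 -0.003   0.046 ]
 [ 0.4557  0.3164  0.046 ]
 [ 0.5708 -0.0259  0.046 ]
 [ 0.6152  0.2944  0.046 ]] [0.51291667 0.14546355 0.046     ]
-8.021471990184553
platform 0.5247779233472698 0.2296318980719466 handle 0.49896224616310425 0.04644196709449641
proj check slat end [[256.47304674 244.72094862]]
```

```bash
cat >> h.py <<'E'
def unbias(d,uv,c,rad,z0,z1,chamf=0):
    # centre estimate: correct the outline-centre bias of a wheel using its known size
    a=np.linspace(0,2*np.pi,73)[:-1]; c=np.array(c,float)
    for _ in range(3):
        pts=[]
        for z,r in((z0,rad-chamf),(z0+chamf,rad),(z1-chamf,rad),(z1,rad-chamf)):
            pts.append(np.c_[c[0]+r*np.cos(a),c[1]+r*np.sin(a),0*a+z])
        h=cv2.convexHull(proj(d,np.vstack(pts)).astype(np.float32))
        m=cv2.moments(h); p=(m['m10']/m['m00'],m['m01']/m['m00'])
        zm=(z0+z1)/2
        c=c+(onz(d,[uv],zm)-onz(d,[p],zm))[0][:2]
    return c
def cen(cnt):
    m=cv2.moments(cv2.convexHull(cnt)); return m['m10']/m['m00'],m['m01']/m['m00']
E
python3 - <<'E'
from h import *
T,S,W1,W4=[load(n) for n in('top0','side0','wrist1','wrist4')]
Y=((17,120,40),(50,255,255));G=((25,80,30),(55,255,255));Rd=((0,150,40),(8,255,255))
for nm,col,c0,dim,l in(('big',Y,(.52,.226),(.065,.059,.119,.011),((T,(147,201)),(S,(228,270)),(W4,(327,78)))),
 ('red',Rd,(.497,.036),(.03,.132,.15,.004),((T,(222,208)),(S,(257,203)),(W4,(122,84)))),
 ('herb',G,(.461,-.194),(.034,0,.042,.006),((T,(316,229)),(S,(284,193)),(W1,(172,67))))):
  for d,n in l:
    k=blob(d,*col,n); uv=cen(k); print(nm,np.round(uv,1),cv2.boundingRect(k),unbias(d,uv,c0,*dim).round(4))
E
```

```text
big [147.  201.6] (119, 175, 57, 54) [0.5215 0.2225]
big [227.4 270.8] (198, 243, 60, 57) [0.5195 0.2264]
big [292.6 172.8] (195, 12, 197, 315) [0.6128 0.181 ]
red [222.4 207.5] (210, 195, 26, 26) [0.4983 0.0352]
red [256.7 203. ] (245, 194, 24, 19) [0.4958 0.0379]
red [122.2  83.6] (87, 49, 72, 70) [0.4962 0.0357]
herb [315.4 228.8] (302, 216, 27, 27) [ 0.462  -0.1943]
herb [283.6 192.7] (273, 183, 22, 21) [ 0.4599 -0.1902]
herb [172.1  67.5] (143, 37, 59, 62) [ 0.4608 -0.1931]
```

```bash
python3 - <<'E'
from h import *
W4=load('wrist4')
for lo in((20,150,60),(22,190,90)):
  k=blob(W4,lo,(40,255,255),(327,78)); uv=cen(k); print(uv,cv2.boundingRect(k),unbias(W4,uv,(.52,.226),.065,.059,.119,.011))
p=(.5205,.2248)
a=np.linspace(0,6.283,60)
im=cv2.cvtColor(np.asarray(W4['pixels']),cv2.COLOR_RGB2BGR)
for r,z in((.054,.119),(.065,.1)):
  q=proj(W4,np.c_[p[0]+r*np.cos(a),p[1]+r*np.sin(a),0*a+z]); cv2.polylines(im,[q.astype(np.int32)],True,(255,0,0))
cv2.imwrite('pics/ov.png',cv2.resize(im[0:170,90:410],None,fx=2.4,fy=2.4))
E
```

```text
(326.3266706003835, 79.15571372375472) (261, 12, 131, 135) [0.51988935 0.22366594]
(328.66729715884463, 77.64287872220251) (267, 12, 124, 131) [0.51874724 0.22618546]
```

View pics/ov.png

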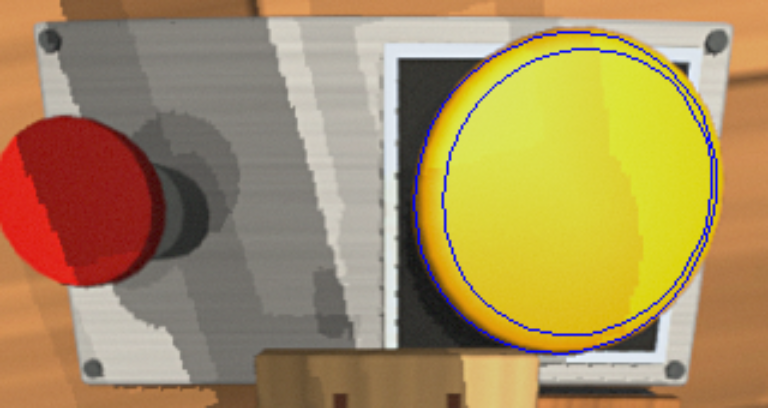

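Big cheese centre is at about (0.520, 0.2245), and the overlay fits. Moving over it and down.

Emit:
step_arm(
  increments="0.48 -0.65 0 0 0 0;0.48 -0.66 0 0 0 0;0.48 -0.65 0 0 0 0;0.48 -0.66 0 0 0 0;0.48 -0.65 0 0 0 0;0.47 -0.66 0 0 0 0;0 0 0 0 0 0;0 0 1 0 0 0;0 0 1 0 0 0;0 0 1 0 0 0;0 0 1 0 0 0;0 0 0.4 0 0 0",
)

```text
t: 9.43
tool_pos: [0.5187, 0.2234, 0.134]
tool_rot: [-2.366, -2.063, 0.009]
contact_force: [-0.5, -0.8, -1.1]
opening: 0.059
```

Emit:
step_arm(
  increments="0 0 0.2 0 0 0;0 0 0.1 0 0 0;0 0 0.1 0 0 0;0 0 0 0 0 0;0 0 0 0 0 0",
)

```text
t: 9.85
tool_pos: [0.5216, 0.2247, 0.1298]
tool_rot: [2.366, 2.065, 0.003]
contact_force: [-0.3, 0.1, -0.2]
opening: 0.0589
```

```bash
python3 - <<'E'
from station import ctrl
from h import *
togo(ctrl,(.5205,.2245,.119),82.2);snap(ctrl,'side','side5');snap(ctrl,'wrist','wrist5'); 
im=cv2.imread('pics/side5.png'); cv2.imwrite('pics/side5c.png',cv2.resize(im[150:330,150:320],None,fx=4,fy=3.3))
E
```

```text
t 9.85 pos [0.5216 0.2247 0.1298] xang 82.21 z [ 2.4e-03  7.0e-04 -1.0e+00] F [-0.3  0.1 -0.2] open 0.0589 q [ 0.28  0.    1.84  0.    1.3  -1.16]
togo units [-0.013 -0.045  0.434]
rz units 0.002
```

View pics/side5c.png

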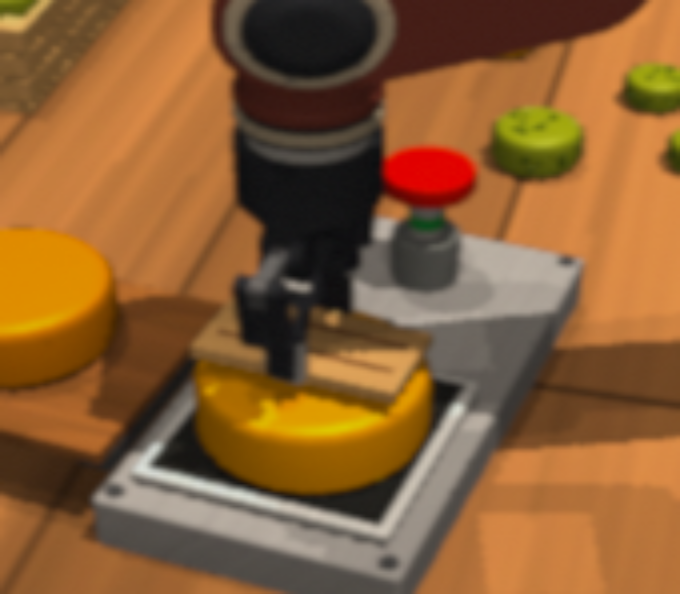

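View pics/wrist5.png

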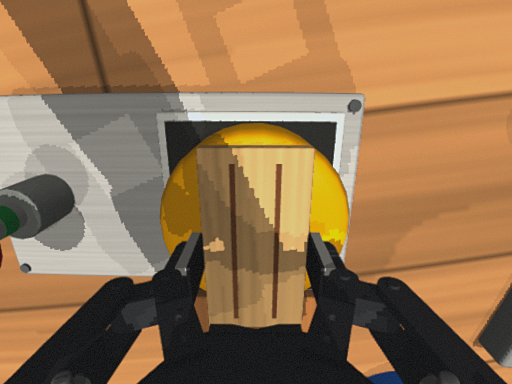

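The separator is centred laterally over the cheese (both about column 255). Lowering to contact.

Emit:
step_arm(
  increments="0 -0.04 0.1 0 0 0;0 0 0.1 0 0 0;0 0 0.08 0 0 0;0 0 0.06 0 0 0;0 0 0 0 0 0;0 0 0 0 0 0",
)

```text
t: 10.45
tool_pos: [0.5196, 0.2245, 0.1195]
tool_rot: [-2.367, -2.065, 0.001]
contact_force: [-0.2, 0.6, -0.1]
opening: 0.0589
```

```bash
python3 - <<'E'
from station import ctrl
from h import *
togo(ctrl,(.5205,.2245,.119),82.2)
E
```

```text
t 10.45 pos [0.5196 0.2245 0.1195] xang 82.22 z [-5.e-04 -1.e-04 -1.e+00] F [-0.2  0.6 -0.1] open 0.0589 q [ 0.28  0.01  1.85  0.    1.28 -1.16]
togo units [0.004 0.038 0.021]
rz units 0.003
```

Emit:
step_arm(
  increments="0 0 0.04 0 0 0;0 0 0 0 0 0;0 0 0.03 0 0 0;0 0 0 0 0 0",
)

```text
t: 10.78
tool_pos: [0.5198, 0.2246, 0.1181]
tool_rot: [2.367, 2.066, 0.0]
contact_force: [-0.5, -0.2, -0.6]
opening: 0.059
```

Emit:
step_arm(
  increments="0 0 0.04 0 0 0;0 0 0 0 0 0;0 0 0 0 0 0",
)

```text
t: 11.03
tool_pos: [0.5199, 0.2246, 0.1181]
tool_rot: [2.367, 2.066, 0.0]
contact_force: [-3.2, -0.4, 4.7]
opening: 0.0588
```

Emit:
step_arm(
  increments="0 0 0.03 0 0 0;0 0 0 0 0 0;0 0 0 0 0 0",
)

```text
t: 11.28
tool_pos: [0.5199, 0.2246, 0.118]
tool_rot: [2.367, 2.066, -0.0]
contact_force: [-4.9, -1.9, 9.3]
opening: 0.0589
```

Contact reached. Easing off slightly, then opening.

Emit:
step_arm(
  increments="0 0 -0.04 0 0 0;0 0 0 0 0 0",
)

```text
t: 11.45
tool_pos: [0.5201, 0.2247, 0.1181]
tool_rot: [2.367, 2.065, 0.001]
contact_force: [-1.8, -0.6, 3.8]
opening: 0.0588
```

Emit:
step_arm(
  increments="0 0 0 0 0 0;0 0 0 0 0 0;0 0 0 0 0 0;0 0 0 0 0 0;0 0 0 0 0 0;0 0 -0.3 0 0 0;0 0 -1 0 0 0;0 0 -1 0 0 0;0 0 -1 0 0 0;0 0 -1 0 0 0;0 0 -0.7 0 0 0;0 0 0 0 0 0",
  fingers=1,
)

```text
t: 12.45
tool_pos: [0.5221, 0.2253, 0.2486]
tool_rot: [2.364, 2.063, 0.014]
contact_force: [0.8, 0.1, 1.6]
opening: 0.0855
```

```bash
python3 - <<'E'
from station import ctrl
from h import *
togo(ctrl,(.461,-.193,.24),55.6);snap(ctrl,'wrist','wrist6');snap(ctrl,'side','side6');
im=cv2.imread('pics/side6.png'); cv2.imwrite('pics/side6c.png',cv2.resize(im[150:330,150:320],None,fx=4,fy=3.3))
E
```

```text
t 12.45 pos [0.5221 0.2253 0.2486] xang 82.22 z [ 0.0093  0.0026 -1.    ] F [0.8 0.1 1.6] open 0.0855 q [ 0.28 -0.1   1.73 -0.    1.5  -1.16]
togo units [-16.909  -0.16    0.277]
rz units 4.647
```

View pics/wrist6.png

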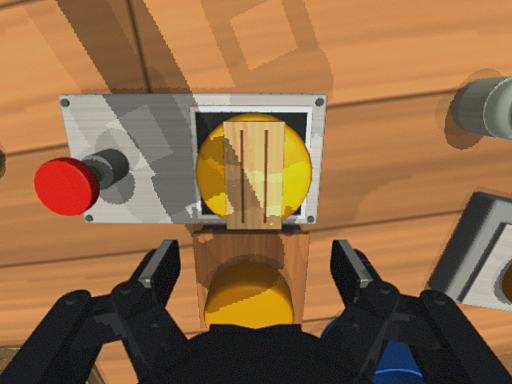

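View pics/side6c.png

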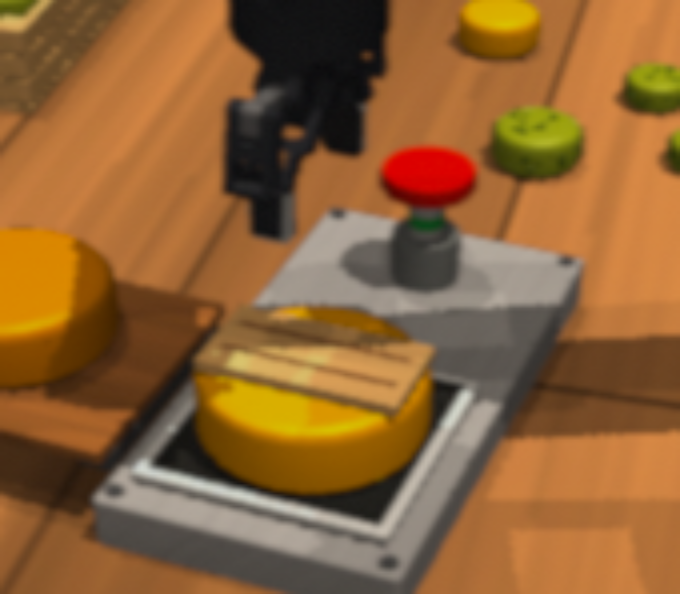

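```bash
python3 - <<'E'
from h import *
d=load('wrist6'); im=cv2.imread('pics/wrist6.png')
w=onz(d,[(224,121),(285,121),(280.5,229),(228,229)],.129);print(w.round(4),w.mean(0))
k=blob(d,(20,160,60),(40,255,255),(255,170)); hu=cen(k); print(hu,cv2.boundingRect(k),unbias(d,hu,(.52,.2245),.065,.059,.119,.011))
cv2.imwrite('pics/w6c.png',cv2.resize(im[90:240,180:340],None,fx=4.8,fy=4))
E
```

```text
[[0.4566 0.2038 0.129 ]
 [0.4645 0.2618 0.129 ]
 [0.5792 0.2454 0.129 ]
 [0.5713 0.1881 0.129 ]] [0.51791447 0.22478639 0.129     ]
(294.18063415072305, 172.2088385879817) (282, 125, 29, 94) [0.52870012 0.26869261]
```

View pics/w6c.png

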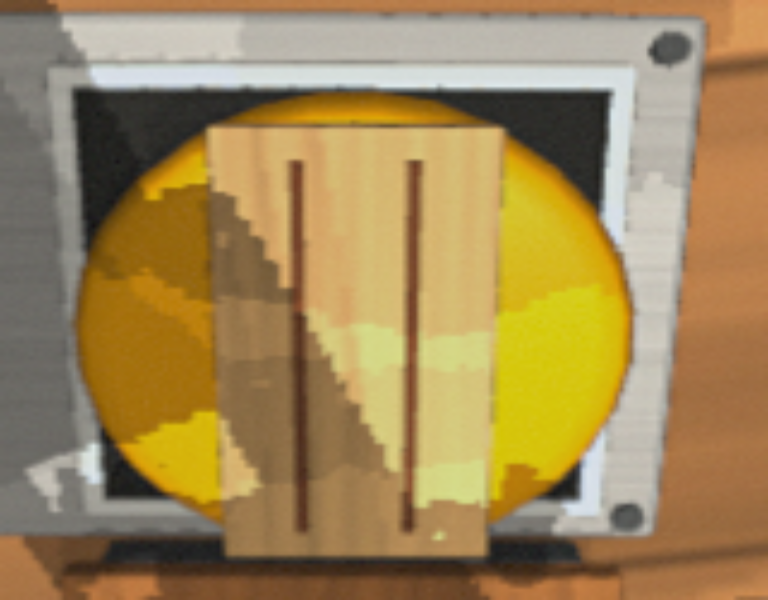

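```bash
python3 - <<'E'
from h import *
d=load('wrist6');a=np.linspace(0,6.283,180)
for x in(.515,.52,.525):
  pts=np.vstack([np.c_[x+r*np.cos(a),.2245+r*np.sin(a),0*a+z] for z,r in((.059,.054),(.07,.065),(.108,.065),(.119,.054))])
  q=proj(d,pts);print(x,q.min(0),q.max(0))
E
```

```text
0.515 [194.57322644 107.84459033] [312.80501388 223.85120094]
0.52 [195.51261547 112.24878645] [313.10287821 227.60578671]
0.525 [196.44345723 116.61268628] [313.39608129 231.31976947]
```

Separator is flat at (0.518, 0.225), within about 3 mm of the cheese centre. Moving to the herb cheese.

Emit:
step_arm(
  increments="-1 -0.16 0 0 0 0;-1 0 0 0 0 0;-1 0 0 0 0 0;-1 0 0 0 0 0;-1 0 0 0 0 0;-1 0 0 0 0 0;-1 0 0 0 0 0;-1 0 0 0 0 0;-1 0 0 0 0 0;-1 0 0 0 0 0;-1 0 0 0 0 0;-1 0 0 0 0 0",
)

```text
t: 13.55
tool_pos: [0.4738, -0.073, 0.2401]
tool_rot: [-2.365, -2.064, 0.003]
contact_force: [1.1, -0.4, -0.3]
opening: 0.0852
```

Emit:
step_arm(
  increments="-1 0 0 0 0 0;-1 0 0 0 0 0;-1 0 0 0 0 0;-1 0 0 0 0 0;-0.9 0 0 0 0 0;0 0 0 0 0 0;0 0 0 0 0 0",
)

```text
t: 14.13
tool_pos: [0.4576, -0.1937, 0.2402]
tool_rot: [-2.366, -2.061, 0.001]
contact_force: [0.0, 0.2, -0.3]
opening: 0.0854
```

```bash
python3 - <<'E'
from station import ctrl
from h import *
togo(ctrl,(.461,-.193,.0),82.2);d=snap(ctrl,'wrist','wrist7')
k=blob(d,(25,80,30),(55,255,255),(257,170)); hu=cen(k); print(hu,cv2.boundingRect(k),unbias(d,hu,(.461,-.193),.034,0,.042,.006))
E
```

```text
t 14.13 pos [ 0.4576 -0.1937  0.2402] xang 82.1 z [-0.0029  0.0023 -1.    ] F [ 0.   0.2 -0.3] open 0.0854 q [-0.55 -0.26  1.89  0.    1.52 -1.98]
togo units [0.029 0.162 9.609]
rz units -0.018
(255.6874946208796, 164.11756605559856) (231, 139, 51, 51) [ 0.45938862 -0.19351152]
```

View pics/wrist7.png

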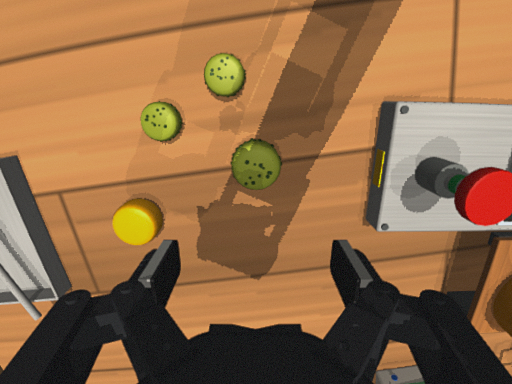

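The herb cheese is at (256,164), centred between the jaws. Descending.

Emit:
step_arm(
  increments="0 0.1 1 0 0 0;0 0 1 0 0 0;0 0 1 0 0 0;0 0 1 0 0 0;0 0 1 0 0 0;0 0 1 0 0 0;0 0 1 0 0 0;0 0 0.9 0 0 0;0 0 0.7 0 0 0;0 0 0.5 0 0 0;0 0 0.3 0 0 0;0 0 0.1 0 0 0",
)

```text
t: 15.18
tool_pos: [0.4599, -0.1921, 0.0029]
tool_rot: [-2.363, -2.065, 0.001]
contact_force: [-0.7, -0.5, -0.0]
opening: 0.0856
```

Emit:
step_arm(
  increments="0 0 0 0 0 0;0 0 0 0 0 0",
)

```text
t: 15.35
tool_pos: [0.4616, -0.1937, 0.0055]
tool_rot: [2.366, 2.066, 0.001]
contact_force: [-0.0, 1.0, 1.1]
opening: 0.0854
```

```bash
python3 - <<'E'
from station import ctrl
from h import *
togo(ctrl,(.4605,-.1934,.003),82.2);d=snap(ctrl,'wrist','wrist8')
E
```

```text
t 15.35 pos [ 0.4616 -0.1937  0.0055] xang 82.26 z [ 1.e-03 -5.e-04 -1.e+00] F [-0.   1.   1.1] open 0.0854 q [-0.55  0.02  2.06  0.    1.06 -1.98]
togo units [ 0.007 -0.046  0.1  ]
rz units 0.01
```

View pics/wrist8.png

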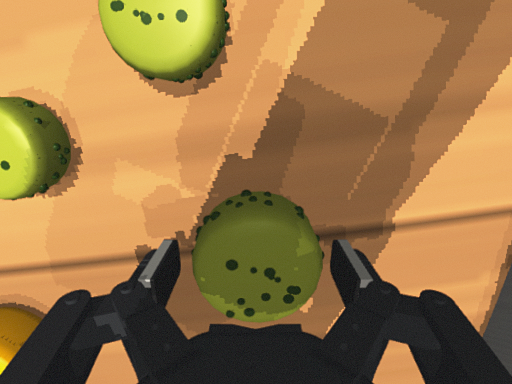

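Emit:
step_arm(
  increments="0 -0.04 0.12 0 0 0;0 0 0 0 0 0;0 0 0 0 0 0",
)

```text
t: 15.65
tool_pos: [0.4601, -0.1938, 0.0021]
tool_rot: [2.367, 2.065, 0.0]
contact_force: [0.0, 0.7, -0.2]
opening: 0.0856
```

Emit:
step_arm(
  increments="0 0 0 0 0 0;0 0 0 0 0 0;0 0 0 0 0 0;0 0 0 0 0 0;0 0 0 0 0 0;0 0 0 0 0 0",
  fingers=0.1,
  newtons=30,
)

```text
t: 16.15
tool_pos: [0.4604, -0.194, 0.0024]
tool_rot: [2.367, 2.065, 0.0]
contact_force: [-0.1, 1.0, 6.4]
opening: 0.0672
```

```bash
python3 - <<'E'
from station import ctrl
from h import *
togo(ctrl,(.519,.2248,.25),82.2)
E
```

```text
t 16.15 pos [ 0.4604 -0.194   0.0024] xang 82.22 z [ 7.e-04 -4.e-04 -1.e+00] F [-0.1  1.   6.4] open 0.0672 q [-0.55  0.02  2.06  0.    1.06 -1.98]
togo units [16.91   0.059 -9.907]
rz units 0.003
```

Gripped at 67 mm. Carrying it to the stack.

Emit:
step_arm(
  increments="0 0 -0.3 0 0 0;0 0 -0.6 0 0 0;0 0 -1 0 0 0;0 0 -1 0 0 0;0 0 -1 0 0 0;0 0 -1 0 0 0;0 0 -1 0 0 0;0 0 -1 0 0 0;0 0 -1 0 0 0;0 0 -1 0 0 0;0 0 -0.8 0 0 0;0 0 -0.2 0 0 0",
)

```text
t: 17.15
tool_pos: [0.4612, -0.1945, 0.2534]
tool_rot: [2.363, 2.062, 0.003]
contact_force: [-0.4, 0.7, -0.0]
opening: 0.067
```

Emit:
step_arm(
  increments="1 0.06 0 0 0 0;1 0 0 0 0 0;1 0 0 0 0 0;1 0 0 0 0 0;1 0 0 0 0 0;1 0 0 0 0 0;1 0 0 0 0 0;1 0 0 0 0 0;1 0 0 0 0 0;1 0 0 0 0 0;1 0 0 0 0 0;1 0 0 0 0 0",
)

```text
t: 18.15
tool_pos: [0.5013, 0.1045, 0.2474]
tool_rot: [-2.366, -2.065, 0.003]
contact_force: [0.6, -0.5, -1.4]
opening: 0.0669
```

Emit:
step_arm(
  increments="1 0 0 0 0 0;1 0 0 0 0 0;1 0 0 0 0 0;0.9 0 0 0 0 0;0.7 0 0 0 0 0;0.3 0 0 0 0 0;0 0 0 0 0 0;0 0 0 0 0 0",
)

```text
t: 18.82
tool_pos: [0.5182, 0.2242, 0.2482]
tool_rot: [-2.366, -2.066, 0.003]
contact_force: [0.3, 0.2, -2.2]
opening: 0.0668
```

```bash
python3 - <<'E'
from station import ctrl
from h import *
togo(ctrl,(.519,.2248,.150),82.2);d=snap(ctrl,'wrist','wrist9')
E
```

```text
t 18.82 pos [0.5182 0.2242 0.2482] xang 82.24 z [-0.0017 -0.0012 -1.    ] F [ 0.3  0.2 -2.2] open 0.0668 q [ 0.28 -0.1   1.73 -0.    1.51 -1.16]
togo units [0.032 0.033 3.927]
rz units 0.007
```

View pics/wrist9.png

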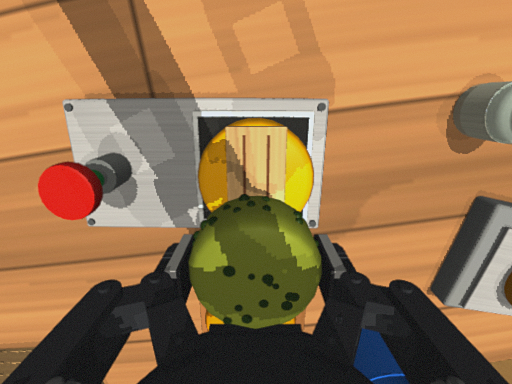

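Emit:
step_arm(
  increments="0.03 0.03 0.6 0 0 0;0 0 1 0 0 0;0 0 1 0 0 0;0 0 0.7 0 0 0;0 0 0.4 0 0 0;0 0 0.3 0 0 0;0 0 0.2 0 0 0;0 0 0.1 0 0 0;0 0 0 0 0 0;0 0 0 0 0 0",
)

```text
t: 19.7
tool_pos: [0.5203, 0.2255, 0.1429]
tool_rot: [2.367, 2.065, 0.003]
contact_force: [0.7, 0.3, -1.9]
opening: 0.0672
```

```bash
python3 - <<'E'
from station import ctrl
from h import *
togo(ctrl,(.519,.2248,.132),82.2);d=snap(ctrl,'side','side10')
im=cv2.imread('pics/side10.png'); cv2.imwrite('pics/side10c.png',cv2.resize(im[150:330,150:320],None,fx=4,fy=3.3))
E
```

```text
t 19.7 pos [0.5203 0.2255 0.1429] xang 82.22 z [ 1.8e-03  5.0e-04 -1.0e+00] F [ 0.7  0.3 -1.9] open 0.0672 q [ 0.28 -0.01  1.83  0.    1.32 -1.16]
togo units [-0.034 -0.047  0.437]
rz units 0.003
```

View pics/side10c.png

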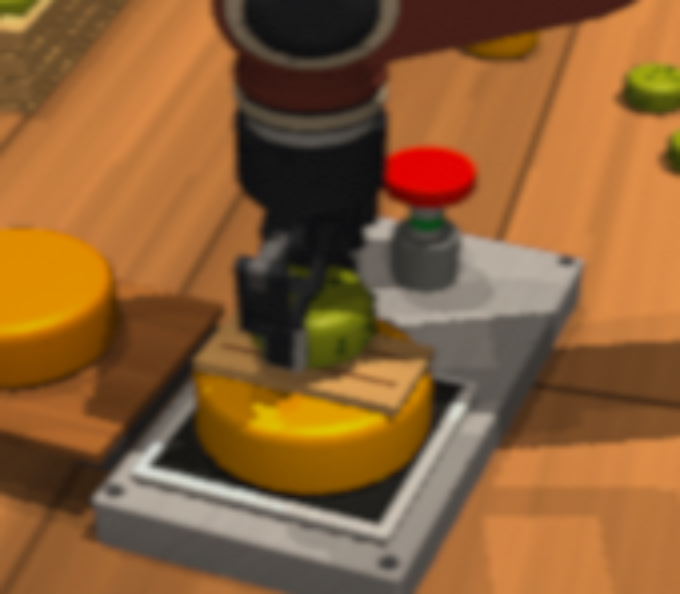

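Herb cheese is upright over the middle of the separator. Lowering to contact.

Emit:
step_arm(
  increments="0 0 0.1 0 0 0;0 0 0.1 0 0 0;0 0 0.1 0 0 0;0 0 0.06 0 0 0;0 0 0 0 0 0;0 0 0 0 0 0",
)

```text
t: 20.25
tool_pos: [0.5194, 0.2253, 0.1325]
tool_rot: [-2.367, -2.065, 0.001]
contact_force: [0.4, -0.6, -1.9]
opening: 0.0668
```

Emit:
step_arm(
  increments="0 0 0.05 0 0 0;0 0 0 0 0 0;0 0 0 0 0 0",
)

```text
t: 20.5
tool_pos: [0.5196, 0.2254, 0.1316]
tool_rot: [2.367, 2.066, 0.0]
contact_force: [-0.7, -0.1, -0.8]
opening: 0.0671
```

Emit:
step_arm(
  increments="0 0 0.04 0 0 0;0 0 0 0 0 0;0 0 0 0 0 0",
)

```text
t: 20.75
tool_pos: [0.5198, 0.2254, 0.1315]
tool_rot: [2.367, 2.065, 0.001]
contact_force: [-2.5, -0.5, 5.7]
opening: 0.0672
```

Emit:
step_arm(
  increments="0 0 -0.03 0 0 0;0 0 0 0 0 0",
)

```text
t: 20.92
tool_pos: [0.5198, 0.2254, 0.1315]
tool_rot: [2.367, 2.065, 0.001]
contact_force: [-0.9, 0.1, 2.5]
opening: 0.0668
```

Emit:
step_arm(
  increments="0 0 0 0 0 0;0 0 0 0 0 0;0 0 0 0 0 0;0 0 0 0 0 0;0 0 -0.2 0 0 0;0 0 -0.5 0 0 0;0 0 -1 0 0 0;0 0 -1 0 0 0;0 0 -1 0 0 0;0 0 -1 0 0 0;0 0 -0.6 0 0 0;0 0 0 0 0 0",
  fingers=1,
)

```text
t: 21.92
tool_pos: [0.5218, 0.226, 0.2705]
tool_rot: [2.364, 2.063, 0.014]
contact_force: [0.7, 0.4, 0.8]
opening: 0.0857
```

```bash
python3 - <<'E'
from station import ctrl
from h import *
d=snap(ctrl,'wrist','wrist11'); togo(ctrl,(.497,.036,.19),82.2);snap(ctrl,'side','side11')
im=cv2.imread('pics/side11.png'); cv2.imwrite('pics/side11c.png',cv2.resize(im[150:330,150:320],None,fx=4,fy=3.3))
E
```

```text
t 21.97 pos [0.5209 0.2258 0.2675] xang 82.22 z [ 0.006   0.0017 -1.    ] F [-0.6 -0.3  0. ] open 0.0856 q [ 0.28 -0.11  1.71  0.    1.53 -1.16]
togo units [-7.658  0.064  3.082]
rz units 0.004
```

View pics/side11c.png

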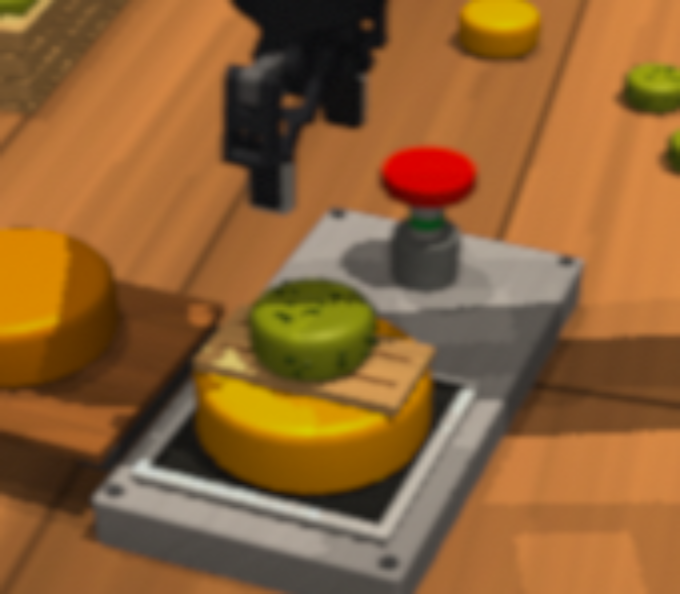

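View pics/wrist11.png

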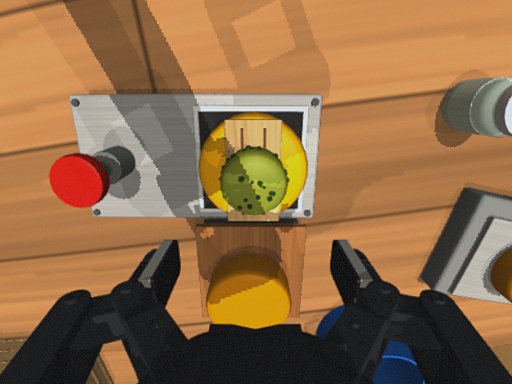

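```bash
python3 - <<'E'
from h import *
d=load('wrist11')
k=blob(d,(28,80,30),(60,255,190),(255,181)); hu=cen(k); print(hu,cv2.boundingRect(k),unbias(d,hu,(.519,.225),.034,.129,.171,.006))
k=blob(d,(0,150,40),(8,255,255),(80,180)); hu=cen(k); print(hu,unbias(d,hu,(.497,.036),.03,.132,.15,.004))
S=load('side11');k=blob(S,(0,150,40),(8,255,255),(257,203)); print(cen(k),unbias(S,cen(k),(.497,.036),.03,.132,.15,.004))
E
```

```text
(253.9042076578449, 180.18280910812433) (220, 146, 70, 69) [0.51854684 0.2249521 ]
(78.54553333333332, 179.74893333333333) [0.49631889 0.03555294]
(256.6681034482759, 202.8735632183908) [0.49600953 0.03756437]
```

Emit:
step_arm(
  increments="-1 0.06 0 0 0 0;-1 0 0 0 0 0;-1 0 0 0 0 0;-1 0 0 0 0 0;-1 0 0 0 0 0;-1 0 0 0 0 0;-1 0 0 0 0 0;-0.6 0 0 0 0 0;0 0 0 0 0 0;0 0 0 0 0 0;0 0 0 0 0 0",
  fingers=-1,
)

```text
t: 22.93
tool_pos: [0.4949, 0.0374, 0.2626]
tool_rot: [-2.366, -2.065, 0.002]
contact_force: [-0.5, 0.6, 0.5]
opening: -0.0001
```

```bash
python3 - <<'E'
from station import ctrl
from h import *
d=snap(ctrl,'wrist','wrist12'); togo(ctrl,(.497,.036,.155),82.2)
k=blob(d,(0,150,40),(8,255,255),(255,170)); hu=cen(k); print(hu,cv2.boundingRect(k),unbias(d,hu,(.497,.036),.03,.132,.15,.004))
E
```

```text
t 22.98 pos [0.495  0.0376 0.2629] xang 82.27 z [-1.5e-03  5.0e-04 -1.0e+00] F [-0.   0.5 -0.5] open 0.0003 q [-0.07 -0.28  1.86  0.    1.56 -1.51]
togo units [-0.055  0.094  4.316]
rz units 0.011
(254.97619047619048, 184.29587032553133) (227, 156, 57, 57) [0.49650209 0.03631243]
```

View pics/wrist12.png

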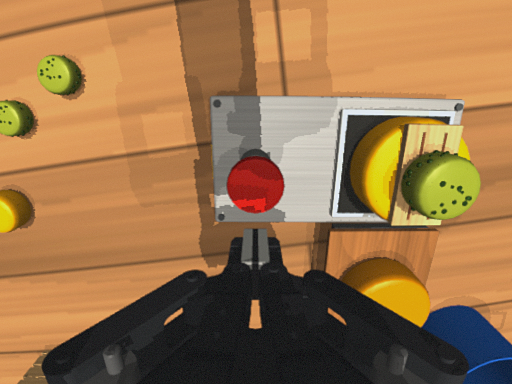

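Herb cheese is centred at (0.5185, 0.225) and the handle is at (0.4965, 0.036). Descending with shut fingers.

Emit:
step_arm(
  increments="-0.05 0.06 1 0 0 0;0 0 1 0 0 0;0 0 1 0 0 0;0 0 0.7 0 0 0;0 0 0.3 0 0 0;0 0 0.1 0 0 0;0 0 0 0 0 0;0 0 0 0 0 0",
)

```text
t: 23.65
tool_pos: [0.4975, 0.0357, 0.1627]
tool_rot: [2.365, 2.065, 0.002]
contact_force: [-0.4, -0.0, 0.3]
opening: -0.0001
```

```bash
python3 - <<'E'
from station import ctrl
from h import *
togo(ctrl,(.4965,.0363,.150),82.2)
E
```

```text
t 23.65 pos [0.4975 0.0357 0.1627] xang 82.25 z [ 2.1e-03 -1.0e-04 -1.0e+00] F [-0.4 -0.   0.3] open -0.0001 q [-0.08 -0.2   1.97  0.    1.37 -1.51]
togo units [ 0.017 -0.045  0.508]
rz units 0.009
```

Emit:
step_arm(
  increments="0 0 0.1 0 0 0;0 0 0.1 0 0 0;0 0 0.1 0 0 0;0 0 0.1 0 0 0;0 0 0 0 0 0;0 0 0 0 0 0",
)

```text
t: 24.15
tool_pos: [0.4965, 0.0354, 0.1511]
tool_rot: [-2.367, -2.065, 0.0]
contact_force: [-0.2, 0.0, 0.7]
opening: -0.0003
```

Emit:
step_arm(
  increments="0 0 0.06 0 0 0;0 0 0.06 0 0 0;0 0 0 0 0 0;0 0 0 0 0 0",
)

```text
t: 24.48
tool_pos: [0.4969, 0.0354, 0.15]
tool_rot: [2.367, 2.066, 0.0]
contact_force: [-4.3, 0.3, 6.9]
opening: -0.0002
```

Emit:
step_arm(
  increments="0 0 0.06 0 0 0;0 0 0.06 0 0 0;0 0 0 0 0 0;0 0 0 0 0 0",
)

```text
t: 24.82
tool_pos: [0.4969, 0.0354, 0.1471]
tool_rot: [2.367, 2.065, 0.0]
contact_force: [-4.8, -0.1, 8.9]
opening: 0.0001
```

Touched the top at z = 0.150. Pressing on to z of about 0.122.

Emit:
step_arm(
  increments="0 0 0.12 0 0 0;0 0 0.12 0 0 0;0 0 0.12 0 0 0;0 0 0.12 0 0 0;0 0 0.12 0 0 0;0 0 0.12 0 0 0;0 0 0.12 0 0 0;0 0 0.1 0 0 0;0 0 0 0 0 0;0 0 0 0 0 0;0 0 0 0 0 0",
)

```text
t: 25.73
tool_pos: [0.4971, 0.0354, 0.1248]
tool_rot: [2.367, 2.066, -0.0]
contact_force: [-8.0, 0.3, 14.6]
opening: 0.0001
```

```bash
python3 - <<'E'
from station import ctrl
from h import *
togo(ctrl,(.4965,.0363,.122),82.2)
snap(ctrl,'side','side13');snap(ctrl,'wrist','wrist13');snap(ctrl,'top','top13')
im=cv2.imread('pics/side13.png'); cv2.imwrite('pics/side13c.png',cv2.resize(im[150:330,130:320],None,fx=4,fy=3.3))
im=cv2.imread('pics/top13.png'); cv2.imwrite('pics/top13c.png',cv2.resize(im[90:260,100:265],None,fx=4,fy=3.5))
E
```

```text
t 25.73 pos [0.4971 0.0354 0.1248] xang 82.23 z [ 0.e+00 -3.e-04 -1.e+00] F [-8.   0.3 14.6] open 0.0001 q [-0.08 -0.16  2.   -0.    1.3  -1.51]
togo units [ 0.032 -0.028  0.111]
rz units 0.006
```

View pics/side13c.png

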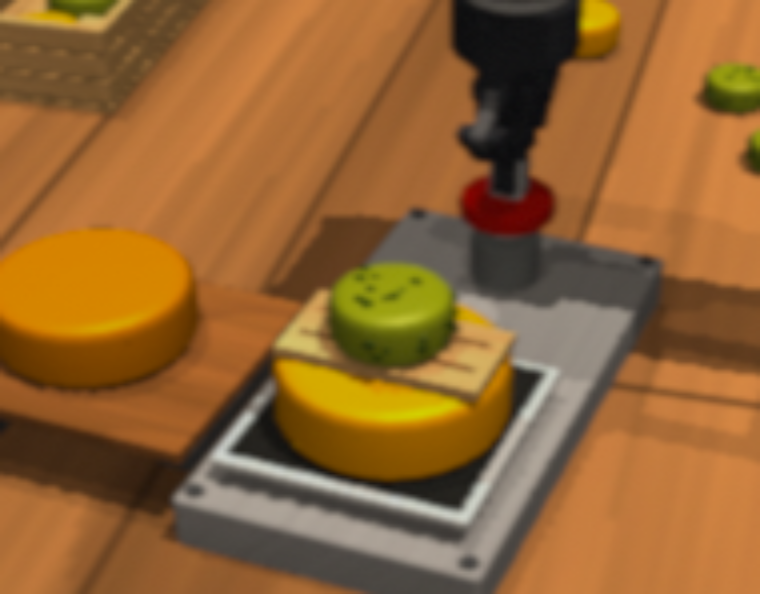

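View pics/wrist13.png

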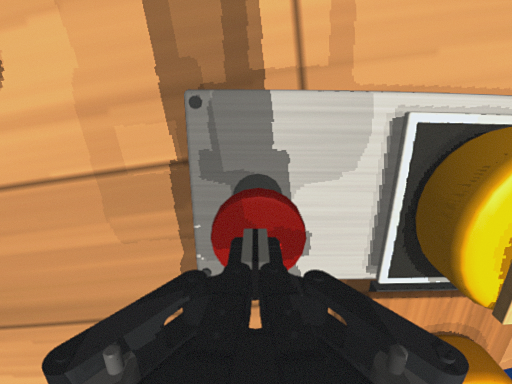

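View pics/top13c.png

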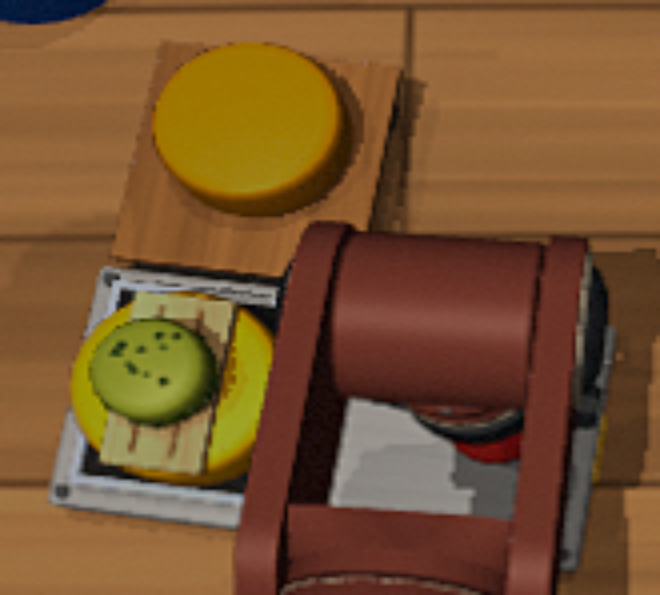

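Pressed 25 mm so far and the stack is still in place. I'll relieve the sideways force a little and press the last 3 mm.

Emit:
step_arm(
  increments="0 -0.02 0.06 0 0 0;0 -0.02 0.06 0 0 0;0 0 0 0 0 0;0 0 0 0 0 0;0 0 0 0 0 0",
)

```text
t: 26.3
tool_pos: [0.4971, 0.0354, 0.1224]
tool_rot: [2.365, 2.064, 0.003]
contact_force: [-6.1, 0.1, 14.3]
opening: -0.0001
```

Emit:
step_arm(
  increments="0 -0.02 0.02 0 0 0;0 0 0 0 0 0;0 0 0 0 0 0;0 0 0 0 0 0;0 0 0 0 0 0;0 0 0 0 0 0;0 0 0 0 0 0;0 0 0 0 0 0",
)

```text
t: 26.97
tool_pos: [0.497, 0.0354, 0.1222]
tool_rot: [2.365, 2.064, 0.004]
contact_force: [-4.9, -0.6, 14.9]
opening: 0.0
```

```bash
python3 - <<'E'
from station import ctrl
from h import *
togo(ctrl,(.4965,.0363,.122),82.2)
S=snap(ctrl,'side','side14');T=snap(ctrl,'top','top14')
st(ctrl)
im=cv2.imread('pics/side14.png'); cv2.imwrite('pics/side14c.png',cv2.resize(im[150:330,100:320],None,fx=3.6,fy=3.3))
S0=load('side11');T0=load('top0')
for n,a in(('big',(228,266)),):
  pass
for d in(S0,S):
  k=blob(d,(0,120,40),(8,255,255),(257,207));print('red',cv2.boundingRect(k))
# amber and plain unchanged?
for a,b,box in((T0,T,(128,95,75,70)),(T0,T,(365,185,45,40)),(S0,S,(115,215,70,55)),(S0,S,(262,145,28,25))):
  x,y,w,h=box; D=np.abs(np.asarray(a['pixels'],int)[y:y+h,x:x+w]-np.asarray(b['pixels'],int)[y:y+h,x:x+w]).max(2); print('diff',box,D.mean().round(1),(D>40).mean().round(3))
# near platform frame corner height (side view), pre/post
g=[cv2.cvtColor(np.asarray(d['pixels']),cv2.COLOR_RGB2GRAY) for d in(S0,S)]
for z in(.059,.073): print(z,proj(S,[(.458,.304,z)]),proj(S,[(.5227,.220,z)]))
E
```

```text
t 26.97 pos [0.497  0.0354 0.1222] xang 82.23 z [ 3.9e-03 -7.0e-04 -1.0e+00] F [-4.9 -0.6 14.9] open 0.0 q [-0.08 -0.16  2.01 -0.    1.29 -1.51]
togo units [ 0.032 -0.025  0.009]
rz units 0.005
t 27.07 pos [0.497  0.0354 0.1223] xang 82.22 z [ 3.9e-03 -7.0e-04 -1.0e+00] F [-5.5  0.2 15. ] open -0.0002 q [-0.08 -0.16  2.01 -0.    1.29 -1.51]
red (245, 194, 24, 20)
red (245, 204, 24, 19)
diff (128, 95, 75, 70) 10.1 0.029
diff (365, 185, 45, 40) 8.1 0.0
diff (115, 215, 70, 55) 14.2 0.157
diff (262, 145, 28, 25) 57.8 0.481
0.059 [[246.61531576 311.13822167]] [[226.99748971 277.31983744]]
0.073 [[246.72217955 306.56591106]] [[226.9479787 272.8312965]]
```

View pics/side14c.png

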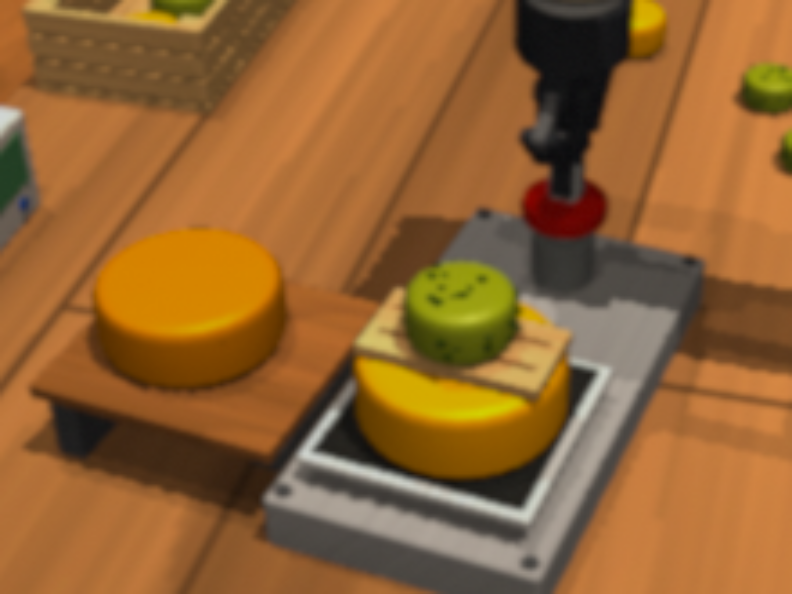

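The handle is pressed 27.7 mm at about 15 N and holding steady, the stack is centred, and the other cheeses haven't moved. Handing in.

```bash
python3 - <<'E'
from station import ctrl
print(ctrl.finish_job())
E
```

```text
the job is handed in; nothing more can be done
None
```

The stack is built and the job is handed in at 27 s, with the shut fingers still holding the red handle down. I set the separator on the big cheese, then the largest speckled cheese upright on the separator, and let go of both before pressing.

**Stack:** the separator centre measured (0.518, 0.225) m, about 2–3 mm off the cheese centre. The herb cheese measured (0.5185, 0.225) m, under 1 mm off the separator centre. Both stayed put in the final side view with the platform raised.

**Handle:** the fingertips are 27.7 mm below first contact (0.150 m to 0.1223 m), pushing about 15 N, as expected for 28 mm. A sideways force of about 5 N at the fingertips remained. I judged platform height from this travel and the side view and did not measure it separately.

**Other cheeses:** top-view differences were small for both the amber cheese (3% of pixels changed) and the plain cheese (none), so neither seems to have moved. The same check from the side was inconclusive, because the arm hid part of the plain cheese and 16% of the pixels around the amber one changed. I put those changes down to shadows, but did not check that.

**Measurements that disagreed:** the handle position worked out from the lift's corner screws was about 10 mm off the one seen directly, so I used the direct one. The camera views otherwise differed by up to about 4 mm.

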